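# Gauge the power brick's headroom in a project box

### The arm

A 6-joint arm with a two-finger parallel gripper is mounted at the origin on the work surface. World frame = base frame: x ahead of the robot, y to its left, z up, the work surface at z = 0. Lengths are in m, angles in rad, forces in N, time in s.
With the tool pointing down it reaches from about 0.25 to 0.775 m from the base axis. Payload 4 kg.
Tool frame: the origin (TCP) lies on the centre line of the jaws, within the pads' length; the fingertips stand 8 mm ahead of it and the grasp point (between the pads) lies 11 mm behind it; z points along the fingers, y is the direction in which the jaws open and shut (so a half turn about z gives the same grasp; the last joint's range is limited). The gripper opens to 94 mm and grips with 3 to 60 N. Pads are 16 mm wide; open, the fingers measure 119 mm over their backs; the gripper's body (75 mm by 177 mm) begins 78 mm behind the grasp point.
Start: joints at [-1.239, 0.087, 1.371, -0, 1.684, -0.103], TCP at [0.232, -0.499, 0.214] pointing down, gripper open.
Joint ranges: [-3.1, 3.1], [-0.76, 2.03], [0.27, 2.55], [-1.08, 4.22], [0.17, 2.65], [-2.57, 2.57]. Speed limits (rad/s): [2.79, 2.79, 3.14, 3.14, 3.14, 3.14].

### API

Orientations are given as [roll, pitch, yaw] about the fixed x, y, z axes, in that order (R = Rz(yaw) Ry(pitch) Rx(roll)).
In Python, from bench import * gives the robot as it stands.
- The arm moves only by the tool step_arm, never from a script. Its argument "steps" is a list of rows, each an object of numbers: "jaw": the opening, from 0 (shut) to 1 (fully open); "tx", "ty", "tz": the shift along the tool's x, y, z in m; "ax", "ay", "az": the turn, a rotation vector about the tool's x, y, z in rad. In form: [{"jaw": .., "tx": .., "ty": .., "tz": .., "ax": .., "ay": .., "az": ..}, ...]. A call has 1 to 8 rows; each row is the pose to reach, as a shift and turn from the pose measured when the call began, along the tool's axes at that moment; what a row does not reach only later rows make up. A row lasts 1/10 s, in which the tool goes at most 50 mm and 8.59 degrees, less where a joint would pass 70% of its speed; a pose out of reach is approached as far as the arm can. A call with a gripper value outside its range is refused whole. The fingers move at their own pace and stop on an object; the grip force is fixed at half the most. Time passes only in rows, so rows that repeat a pose let the fingers close. It gives the time, the measured TCP pose, the force and the opening at its end, in the units of the state.
- get_obs(): the state, without advancing time (a new reading comes with each control period).
- snapshot(name): name is "scene" or "top" or "wrist"; returns (picture, depth): 420x560x3 uint8, red, green, blue; 420x560 float32, m along the optical axis (not along the pixel's ray), 0 where there is no reading.
- camera_model(name): a dict with "intrinsics" (3x3 intrinsics, pixels), "k1" (the pictures are not rectified: a ray, as slopes to the right and down, at radius r is drawn at 1 + k1 r^2 times it, then the intrinsics apply), "origin" and "orientation" of the camera in the world. Camera axes: x right, y down, z forward; pixel columns grow to the right and rows downward; lengths in m; the calibration is good to about 2 mm. A picture is of the moment at which its call begins: read the wrist's pose just before it. camera_model takes no time and is no camera call; for the wrist camera it gives the pose at the moment of the call.
- close_job(): hands the job in, once; it reports no verdict.
Trained networks look in the newest picture that a camera, given by its name, has taken for a name from the list of things; names that differ only in an ending like _2 or _b are one class to them, and where a whole thing is asked for, a point or a joint stands for the part that bears it (a point fixed in the world has none). Each returns a list of dicts, best first, with "confidence" (0 to 1); they miss things now and then, are a little off and sometimes report something else, mostly with a low value. They report only what shows in the picture. A call takes as long as a camera call. They do not tell look-alikes from the thing itself.
- silhouettes(camera, query): "pixels" (420x560 bool, what is visible of it) and "rect" ([left, top, right, bottom] in pixels, round what is visible of it).
The state is a dict: "time": time; "joint_positions": joint angles; "qvel": joint speeds; "joint_torque": joint torques, N m; "tool_pos": TCP position; "ee_rot": TCP orientation; "wrist_force": force on the tool from outside, world axes, zero at the start; "wrist_torque": the same for the moment, N m; "width": finger opening in m.
Only numpy, scipy, OpenCV 4.12 (cv2) and the standard library are available. Lean on these libraries where they do the work, as an engineer would, in place of code of your own. Each camera call takes 0.05 s, during which the arm holds its last target. There are 200 camera calls.

### The job

Turn the wing latch on the black project box a quarter turn anticlockwise so that its lid springs fully open. Then take the dial depth gauge from the desk and lower it gently onto the box, keeping hold until it is seated, so that its base bar lies flat and square across both long rims and its sprung foot rests on the flat top of the power brick inside. Leave it standing there on its own to be read, and leave the other things on the desk where they are.

Things in the scene. Friction and masses are not known exactly. Their poses are not given: they have to be found in the camera images.
- box: The project box: black-painted plywood outside, raw pine inside, 340 long (its x) x 156 wide (its y) x 80 mm high to the rim without the lid; fixed to the desk. Walls 18 mm thick (inside 304 x 120 mm), floor 10 mm thick. Origin: centre of the underside; z up. The lid hinges along its +y long side (outer top edge); the latch is on its -y side. A 60 mm fan is fixed upright inside each end wall (top 71 mm up).
- box_lid (a joint): The lid, 340 x 156 x 10 mm, hinged along the box's +y rim, rad: 0 = shut, 2.0 = fully open, standing up and leaning outward beyond the hinge side. Spring hinges lift it by themselves in 2 to 3 s once the latch and the hand let go and the hand has moved out of its way (toward the latch side; a hand left above stops it harmlessly), and hold it at 2.0; the push at the latch is 1 to 2 N.
- latch (a joint): Quarter-turn cam latch through the lid, rad: 0 = locked (wing across the box, along its y), 1.571 = stop (wing along the box). Anticlockwise seen from above is positive. Its cam leaves the keeper at about 1.1; starts between 0 and 0.2. Turns with little friction (0.04 N m) and stays where it is left.
- latch_grip (a point): Centre of the latch's upright dark steel wing: 44 long x 10 thick x 24 mm high, on the latch axis, 36 mm above the lid's underside (the wing's lower edge is 14 mm above the lid's top face and its top 38 mm). The point's y axis runs along the wing, z along the latch axis (up while the lid is shut). With the lid shut it stands at x 0, y -30, z 116 mm of the box.
- brick: The power brick: the taller of the two devices screwed down in the box, a plain dark block 100 long (its x) x 58 wide (its y) x 42 mm high with a flat top, its long side along the box. It stands in one or the other half of the box, on wooden packing, so that its top lies 18 to 28 mm below the rim. Origin: centre of the case's underside; top at z 42 mm.
- hub: The other device in the box: a flat grey hub with four ports on top, 94 x 50 x 24 mm, on the box floor. Not to be gauged. Origin: centre of the underside.
- gauge: The dial depth gauge, loose, standing on the desk, 0.3 to 0.6 kg: a steel base bar 140 long (its y) x 26 wide (its x) x 12 mm thick, a 17 mm round stem, and a round dial case 56 mm in diameter and 24 mm thick (thin way along x; flat faces), centred 62 mm above the bar's underside; top at 95 mm. Origin: centre of the bar's underside; z up. The bar is shorter than the box is wide, so that it lies on both rims (60 to 78 mm from the box's middle line) clear of the open lid.
- gauge_grip (a point): Centre of the gauge's dial case, 62 mm above the bar's underside; axes as gauge. Grip the case across its 24 mm thickness.
- gauge_foot (a joint): How far the gauge's sprung foot stands out below the base bar's underside, m: 0 = flush (standing on the desk), 0.034 = fully out. The spring pushes it out with 0.5 to 1.2 N; the gauge's own weight seats the bar against it. Seated on the box with the foot on the brick it reads the drop from rim to brick, 0.018 to 0.028.
- foot_tip (a point): Centre of the sprung foot's underside (a 12 mm disc on the middle of the base bar).
- spare_fan: Bystander: a spare square fan lying flat, 80 x 80 x 25 mm. Origin: centre of the underside.
- mouse: Bystander: a dark computer mouse, 112 x 60 x 34 mm. Origin: centre of the underside.
- remote: Bystander: a thin white remote control, 86 x 40 x 7 mm. Origin: centre of the underside.
- adapter: Bystander: a white plug adapter, about a 50 mm cube. Origin: centre of the underside.
- tape: Bystander: a roll of black tape, 64 mm across, 19 mm high. Origin: centre of the underside.
- driver: Bystander: a screwdriver lying on the desk. Origin: on the desk under its middle.
- mug: Bystander: a white mug, 82 mm across, 92 mm high. Origin: centre of the underside.
There are look-alikes about, which are no part of the job. Leave any purple look-alike of the gauge alone.

How it is judged:
By the outcome, as a careful person would: the job done as asked, in the order asked, and still so for the second after the job is handed in, with the robot touching nothing.
It also fails if it takes over 45 s, if anything falls off the work surface, if the arm or the gripper's body presses on something with over 40 N, if the wrist force passes 120 N, or if a joint passes its speed limit or range.

## Working session

There is one attempt and no reset: what is moved stays moved. The work goes in short steps, Python scripts to look and compute and a tool call to move; the robot and the scene stay as the last step left them, time stands still between calls to the robot, and variables do not carry over. Pictures are saved under pics/ and viewed, about 8 in all and at most 12, crops included, and the job is handed in when it is done.

Besides the shell and the picture viewer there is one more tool, called after ">>>" in YAML: its name, and indented under it one key for each argument. step_arm: Moves the arm, as the interface text tells. Its arguments: {"type":"object","properties":{"steps":{"type":"array"}},"required":["steps"]}

```bash
mkdir -p pics; cat > h.py <<'E'
from bench import *
import numpy as np, cv2
from scipy.spatial.transform import Rotation as R
def cam(n):
    m=camera_model(n); o=np.array(m["orientation"],float)
    Rm=o if o.shape==(3,3) else R.from_euler('xyz',o).as_matrix()
    return np.array(m["intrinsics"]),m["k1"],np.array(m["origin"]),Rm
def world(n,depth,uv,M=None):
    K,k1,o,Rm=M or cam(n); uv=np.asarray(uv,float).reshape(-1,2)
    s=cv2.undistortPoints(uv[:,None],K,np.array([k1,0,0,0.]))[:,0]
    d=depth[uv[:,1].astype(int),uv[:,0].astype(int)]
    return (np.c_[s,np.ones(len(s))]*d[:,None])@Rm.T+o
def save(n,im): cv2.imwrite('pics/'+n+'.png',im[...,::-1])
E
python3 - <<'E'
from h import *
ims=[]
for n in("scene","top"):
    im,d=snapshot(n); save(n,im); np.save(n+'_d.npy',d); ims.append(im)
    print(n,camera_model(n))
    for q in("gauge","latch_grip","box"):
        for s in silhouettes(n,q):
            m=s["pixels"]; vu=np.argwhere(m&(d>0))
            w=world(n,d,vu[:,::-1]) if len(vu) else np.zeros((1,3))
            print(n,q,round(s["confidence"],2),s["rect"],np.median(w,0).round(3),w.max(0).round(3),im[m].mean(0).round() if m.any() else 0)
print(get_obs())
E
```

```text
scene {'intrinsics': array([[498.39867156,   0.        , 279.05297992],
       [  0.        , 498.39867156, 211.87033904],
       [  0.        ,   0.        ,   1.        ]]), 'k1': -0.1319747126935206, 'origin': array([ 1.4581559 , -0.44649452,  0.90541922]), 'orientation': array([-2.24177391,  0.00327638,  1.14558752])}
scene gauge 0.89 [158.1, 248.7, 215.1, 285.2] [ 0.569 -0.305  0.014] [ 0.611 -0.239  0.096] [135. 139. 140.]
scene gauge 0.66 [190.1, 181.7, 234.2, 223.5] [ 0.338 -0.151  0.016] [ 0.369 -0.074  0.098] [ 92.  45. 124.]
scene latch_grip 0.72 [280.8, 207.5, 296.9, 224.4] [ 0.582 -0.026  0.111] [ 0.596 -0.003  0.132] [73. 76. 80.]
scene box 0.57 [248.4, 179.0, 361.0, 295.5] [ 0.635 -0.013  0.09 ] [0.752 0.149 0.132] [18. 18. 18.]
top {'intrinsics': array([[486.81308364,   0.        , 276.90350146],
       [  0.        , 486.81308364, 204.33599915],
       [  0.        ,   0.        ,   1.        ]]), 'k1': 0.021243153587088285, 'origin': array([ 0.39709067, -0.00156045,  1.35637204]), 'orientation': array([-3.05246722, -0.00891993, -1.56743703])}
top gauge 0.96 [300.4, 
[... 276 characters left out ...]
2  0.135] [129. 130. 131.]
{'time': 0.4, 'joint_positions': array([-1.23909997e+00,  8.73239046e-02,  1.37091954e+00,  1.37825427e-06,
        1.68359365e+00, -1.03114227e-01]), 'qvel': array([ 0.00155444, -0.00189272, -0.00289754,  0.00129995, -0.00046009,
       -0.00101547]), 'joint_torque': array([-9.52301416e-04, -3.39512873e+01, -3.02111006e+01,  7.16111390e-02,
        2.57955183e-02, -4.95231734e-05]), 'tool_pos': array([ 0.23165173, -0.4987733 ,  0.21332658]), 'ee_rot': array([-3.14134965e+00, -2.65235476e-05,  4.34810734e-01]), 'wrist_force': array([ 0.81899076, -0.11625379, -0.09050748]), 'wrist_torque': array([ 0.01193978, -0.01894985, -0.0541649 ]), 'width': 0.09406148678271993}
```

View pics/top.png

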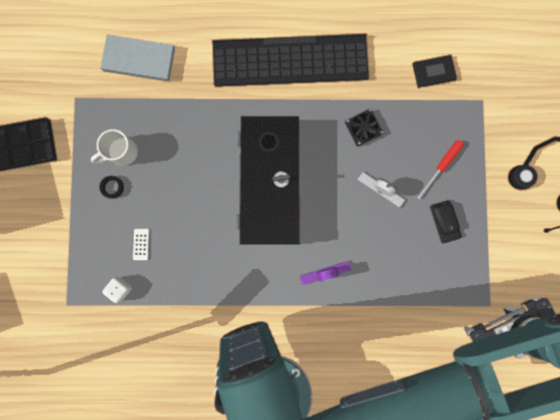

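View pics/scene.png

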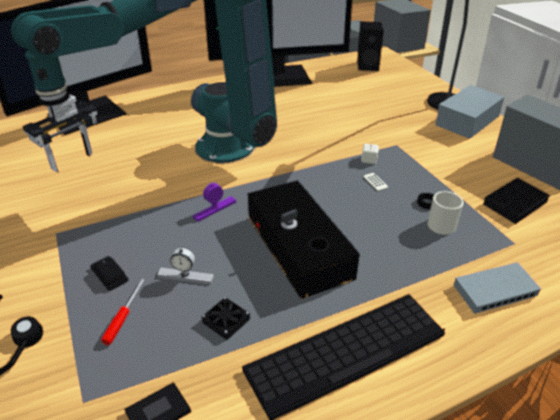

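The top view shows the steel gauge at (382,189) and a purple look-alike at (327,272). The latch is at (281,180), on the right (-y) side of the box, and the black disc at (268,142) is a decoy on the lid. In the scene view the steel gauge is at (182,265) and the purple one at (213,195). I choose the steel gauge and will measure the poses and check it in a close crop.

```bash
python3 - <<'E'
from h import *
n="top"; im,d=snapshot(n); 
v,u=np.mgrid[0:420,0:560]; W=world(n,d,np.c_[u.ravel(),v.ravel()]).reshape(420,560,3)
def sel(r,lo,hi):
    l,t,rr,b=r; m=np.zeros((420,560),bool); m[t:b,l:rr]=1
    return W[m&(W[...,2]>lo)&(W[...,2]<hi)&(d>0)]
def rect(p):
    (c,s,a)=cv2.minAreaRect((p[:,:2]*1000).astype(np.float32)); return np.round(c,1),np.round(s,1),round(a,2),len(p),np.median(p[:,2]).round(4)
print("lid",rect(sel((225,100,315,260),.08,.1)))
print("wing",rect(sel((265,160,300,200),.112,.14)))
p=sel((265,160,300,200),.112,.14)[:,:2]; print(np.linalg.eigh(np.cov(p.T)),p.mean(0))
print("bar",rect(sel((345,160,415,215),.006,.02)))
p=sel((345,160,415,215),.005,.02); print(np.linalg.eigh(np.cov(p[:,:2].T)))
print("dial",rect(sel((345,160,415,215),.07,.11)))
ns,ds=snapshot("scene")
Ws=world("scene",ds,np.c_[u.ravel(),v.ravel()]).reshape(420,560,3)
g=Ws[240:290,150:220].reshape(-1,3)
print("bar s",rect(g[(g[:,2]>.006)&(g[:,2]<.02)])); print("dial s",rect(g[(g[:,2]>.04)&(g[:,2]<.11)]))
b=Ws[170:300,240:365].reshape(-1,3); print("lid s",rect(b[(b[:,2]>.08)&(b[:,2]<.1)]))
b=Ws[200:230,275:305].reshape(-1,3); print("wing s",rect(b[(b[:,2]>.108)&(b[:,2]<.14)]))
c=np.hstack([cv2.resize(im[155:220,260:350],None,fx=4,fy=4,interpolation=2),cv2.resize(im[155:220,340:430],None,fx=4,fy=4,interpolation=2)])
c2=cv2.resize(ns[190:290,140:300],(720,450),interpolation=2); save("crop",np.vstack([c,c2])[:600] if 0 else np.vstack([cv2.resize(c,(600,216)),cv2.resize(c2,(600,375))]))
E
```

```text
lid (array([576.6,  12. ]), array([159.7, 339.9]), 89.97, 7581, np.float64(0.0915))
wing (array([575.7, -20.9]), array([10.8, 43.5]), 5.64, 77, np.float64(0.1284))
EighResult(eigenvalues=array([9.89441311e-06, 1.52196827e-04]), eigenvectors=array([[-0.99111259, -0.13302566],
       [-0.13302566,  0.99111259]])) [ 0.57534256 -0.02063439]
bar (array([ 568.1, -300.8]), array([152.2, 194.2]), 0.11, 529, np.float64(0.0104))
EighResult(eigenvalues=array([0.00134509, 0.00268881]), eigenvectors=array([[-0.92942718,  0.36900558],
       [ 0.36900558,  0.92942718]]))
dial (array([ 560.4, -301.8]), array([55.4, 26.4]), 57.23, 213, np.float64(0.086))
bar s (array([ 516.6, -285.6]), array([141.1, 153.9]), 69.17, 453, np.float64(0.0114))
dial s (array([ 562.6, -304.8]), array([57.2, 30.2]), 54.89, 439, np.float64(0.0731))
lid s (array([577.2,   9.3]), array([163.1, 345.4]), 89.64, 5284, np.float64(0.0913))
wing s (array([578.5, -23.1]), array([14.8, 44.9]), 9.08, 134, np.float64(0.1226))
```

View pics/crop.png

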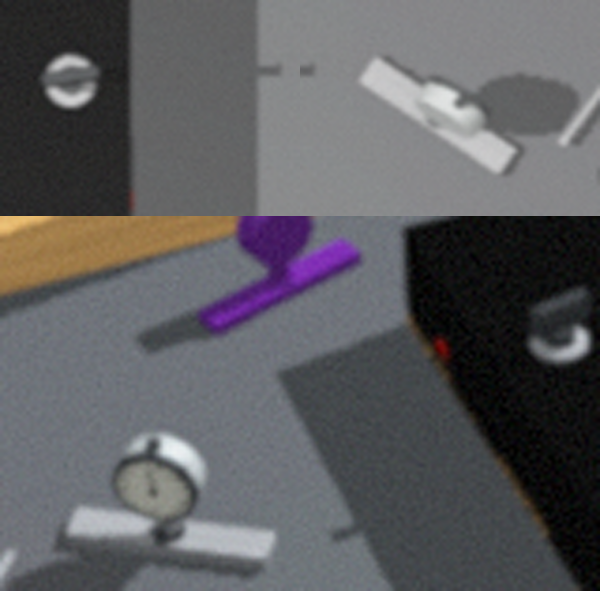

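The crop confirms the silver dial gauge: white dial face, bar yaw about 56° from world x. The latch wing stands nearly across the box, about 0.13 rad round. The box is at about (0.577, 0.011) with yaw near 0, and the wing at about (0.577, -0.021).

```bash
cat >> h.py <<'E'
def go(p,yaw):
    o=get_obs(); R0=R.from_euler('xyz',o["ee_rot"]); t=R0.inv().apply(np.array(p)-o["tool_pos"])
    r=(R0.inv()*R.from_euler('xyz',[np.pi,0,yaw])).as_rotvec()
    print("t",o["time"],"p",o["tool_pos"].round(4),"rot",o["ee_rot"].round(3),"w",o["width"].round(4),"F",o["wrist_force"].round(1)); print("shift",t.round(4),"turn",r.round(4))
E
python3 -c "
from h import *
go([.577,-.021,.2],1.70)"
```

```text
Traceback (most recent call last):
  File "h.py", line 17, in go
    print("t",o["time"],"p",o["tool_pos"].round(4),"rot",o["ee_rot"].round(3),"w",o["width"].round(4),"F",o["wrist_force"].round(1)); print("shift",t.round(4),"turn",r.round(4))
                                                                                  ^^^^^^^^^^^^^^^^
AttributeError: 'float' object has no attribute 'round'
```

>>> step_arm:
  steps:
    - {"jaw": 0.5, "tx": 0.514, "ty": -0.288, "tz": 0.0, "az": -1.265}
    - {"jaw": 0.5, "tx": 0.514, "ty": -0.288, "tz": 0.0, "az": -1.265}
    - {"jaw": 0.5, "tx": 0.514, "ty": -0.288, "tz": 0.0, "az": -1.265}
    - {"jaw": 0.5, "tx": 0.514, "ty": -0.288, "tz": 0.0, "az": -1.265}
    - {"jaw": 0.5, "tx": 0.514, "ty": -0.288, "tz": 0.0, "az": -1.265}
    - {"jaw": 0.5, "tx": 0.514, "ty": -0.288, "tz": 0.0, "az": -1.265}
    - {"jaw": 0.5, "tx": 0.514, "ty": -0.288, "tz": 0.0, "az": -1.265}
    - {"jaw": 0.5, "tx": 0.514, "ty": -0.288, "tz": 0.0, "az": -1.265}

```text
invalid input
```

```bash
python3 -c "
from h import *
go([.577,-.021,.2],1.70)"
```

```text
Traceback (most recent call last):
  File "h.py", line 17, in go
    print("t",o["time"],"p",o["tool_pos"].round(4),"rot",o["ee_rot"].round(3),"w",o["width"].round(4),"F",o["wrist_force"].round(1)); print("shift",t.round(4),"turn",r.round(4))
                                                                                  ^^^^^^^^^^^^^^^^
AttributeError: 'float' object has no attribute 'round'
```

```bash
sed -i 's/o\["width"\].round(4)/round(o["width"],4)/' h.py
```

>>> step_arm:
  steps:
    - {"jaw": 0.5, "tx": 0.514, "ty": -0.288, "tz": 0.0, "ax": 0.0, "ay": 0.0, "az": -1.265}
    - {"jaw": 0.5, "tx": 0.514, "ty": -0.288, "tz": 0.0, "ax": 0.0, "ay": 0.0, "az": -1.265}
    - {"jaw": 0.5, "tx": 0.514, "ty": -0.288, "tz": 0.0, "ax": 0.0, "ay": 0.0, "az": -1.265}
    - {"jaw": 0.5, "tx": 0.514, "ty": -0.288, "tz": 0.0, "ax": 0.0, "ay": 0.0, "az": -1.265}
    - {"jaw": 0.5, "tx": 0.514, "ty": -0.288, "tz": 0.0, "ax": 0.0, "ay": 0.0, "az": -1.265}
    - {"jaw": 0.5, "tx": 0.514, "ty": -0.288, "tz": 0.0, "ax": 0.0, "ay": 0.0, "az": -1.265}
    - {"jaw": 0.5, "tx": 0.514, "ty": -0.288, "tz": 0.0, "ax": 0.0, "ay": 0.0, "az": -1.265}
    - {"jaw": 0.5, "tx": 0.514, "ty": -0.288, "tz": 0.0, "ax": 0.0, "ay": 0.0, "az": -1.265}

```text
time: 1.3
tool_pos: [0.4667, -0.1727, 0.2139]
ee_rot: [3.141, 0.001, 1.641]
wrist_force: [-0.0, 0.1, -0.9]
width: 0.0469
```

```bash
python3 -c "
from h import *
go([.577,-.021,.2],1.70)"
```

```text
t 1.3 p [ 0.4667 -0.1727  0.2139] rot [3.141e+00 1.000e-03 1.641e+00] w 0.0469 F [-0.   0.1 -0.9]
shift [0.1436 0.1206 0.0139] turn [ 0.0009  0.0007 -0.0591]
```

>>> step_arm:
  steps:
    - {"jaw": 0.5, "tx": 0.144, "ty": 0.121, "tz": 0.01, "ax": 0.0, "ay": 0.0, "az": -0.059}
    - {"jaw": 0.5, "tx": 0.144, "ty": 0.121, "tz": 0.01, "ax": 0.0, "ay": 0.0, "az": -0.059}
    - {"jaw": 0.5, "tx": 0.144, "ty": 0.121, "tz": 0.01, "ax": 0.0, "ay": 0.0, "az": -0.059}
    - {"jaw": 0.5, "tx": 0.144, "ty": 0.121, "tz": 0.01, "ax": 0.0, "ay": 0.0, "az": -0.059}
    - {"jaw": 0.5, "tx": 0.144, "ty": 0.121, "tz": 0.01, "ax": 0.0, "ay": 0.0, "az": -0.059}
    - {"jaw": 0.5, "tx": 0.144, "ty": 0.121, "tz": 0.01, "ax": 0.0, "ay": 0.0, "az": -0.059}

```text
time: 1.9
tool_pos: [0.5773, -0.02, 0.2034]
ee_rot: [-3.141, 0.001, 1.702]
wrist_force: [-0.3, -0.8, -0.2]
width: 0.0468
```

```bash
python3 - <<'E'
from h import *
M=cam("wrist"); im,d=snapshot("wrist"); save("w1",im)
v,u=np.mgrid[0:420,0:560]; W=world("wrist",d,np.c_[u.ravel(),v.ravel()],M)
p=W[(d.ravel()>0)&(W[:,2]>.110)&(W[:,2]<.14)&(np.hypot(W[:,0]-.577,W[:,1]+.021)<.035)]
print(len(p),p.mean(0) if len(p) else 0, cv2.minAreaRect((p[:,:2]*1000).astype(np.float32)) if len(p) else 0, p[:,2].max())
go([.577,-.021,.106],1.70)
E
```

```text
659 [ 0.57617485 -0.0206647   0.12784408] ((576.4383544921875, -22.700647354125977), (9.990326881408691, 43.94088363647461), 8.856476783752441) 0.1311949699542628
t 1.95 p [ 0.5771 -0.0209  0.2037] rot [3.141e+00 1.000e-03 1.700e+00] w 0.0472 F [-0.4 -0.7  0.3]
shift [ 0.     -0.0001  0.0977] turn [0.0001 0.0012 0.0001]
```

View pics/w1.png

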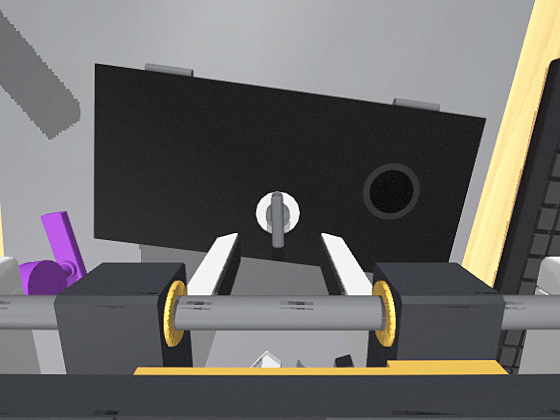

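The wrist view shows the wing upright at about (277,215) between the open fingers, with the hinges on the far side. The 10 × 44 mm wing measures right; I descend on it.

>>> step_arm:
  steps:
    - {"jaw": 0.5, "tx": -0.001, "ty": -0.001, "tz": 0.04, "ax": 0, "ay": 0, "az": -0.02}
    - {"jaw": 0.5, "tx": -0.001, "ty": -0.001, "tz": 0.075, "ax": 0, "ay": 0, "az": -0.02}
    - {"jaw": 0.5, "tx": -0.001, "ty": -0.001, "tz": 0.096, "ax": 0, "ay": 0, "az": -0.02}
    - {"jaw": 0.5, "tx": -0.001, "ty": -0.001, "tz": 0.096, "ax": 0, "ay": 0, "az": -0.02}
    - {"jaw": 0.05, "tx": -0.001, "ty": -0.001, "tz": 0.096, "ax": 0, "ay": 0, "az": -0.02}
    - {"jaw": 0.05, "tx": -0.001, "ty": -0.001, "tz": 0.096, "ax": 0, "ay": 0, "az": -0.02}
    - {"jaw": 0.05, "tx": -0.001, "ty": -0.001, "tz": 0.096, "ax": 0, "ay": 0, "az": -0.02}
    - {"jaw": 0.05, "tx": -0.001, "ty": -0.001, "tz": 0.096, "ax": 0, "ay": 0, "az": -0.02}

```text
time: 2.75
tool_pos: [0.5762, -0.0228, 0.1092]
ee_rot: [3.141, 0.003, 1.72]
wrist_force: [-3.2, -1.6, 2.6]
width: 0.0202
```

>>> step_arm:
  steps:
    - {"jaw": 0.05, "tx": 0, "ty": 0, "tz": 0.002, "ax": 0, "ay": 0, "az": 0}
    - {"jaw": 0.05, "tx": 0, "ty": 0, "tz": 0.002, "ax": 0, "ay": 0, "az": 0}
    - {"jaw": 0.05, "tx": 0, "ty": 0, "tz": 0.002, "ax": 0, "ay": 0, "az": 0}

```text
time: 3.05
tool_pos: [0.5762, -0.0229, 0.1083]
ee_rot: [3.141, 0.003, 1.72]
wrist_force: [-3.0, -0.8, 5.4]
width: 0.0199
```

Opening of 20 mm, and an upward push: the fingertips are on the shaft boss below the 10 mm wing. I open, go up a little and close again.

>>> step_arm:
  steps:
    - {"jaw": 0.4, "tx": 0, "ty": 0, "tz": 0.0, "ax": 0, "ay": 0, "az": -0.01}
    - {"jaw": 0.4, "tx": 0, "ty": 0, "tz": -0.005, "ax": 0, "ay": 0, "az": -0.01}
    - {"jaw": 0.4, "tx": 0, "ty": 0, "tz": -0.008, "ax": 0, "ay": 0, "az": -0.01}
    - {"jaw": 0.05, "tx": 0, "ty": 0, "tz": -0.008, "ax": 0, "ay": 0, "az": -0.01}
    - {"jaw": 0.05, "tx": 0, "ty": 0, "tz": -0.008, "ax": 0, "ay": 0, "az": -0.01}
    - {"jaw": 0.05, "tx": 0, "ty": 0, "tz": -0.008, "ax": 0, "ay": 0, "az": -0.01}
    - {"jaw": 0.05, "tx": 0, "ty": 0, "tz": -0.008, "ax": 0, "ay": 0, "az": -0.01}
    - {"jaw": 0.05, "tx": 0, "ty": 0, "tz": -0.008, "ax": 0, "ay": 0, "az": -0.01}

```text
time: 3.85
tool_pos: [0.5762, -0.0229, 0.1161]
ee_rot: [3.141, 0.003, 1.73]
wrist_force: [-0.3, 0.5, -1.1]
width: 0.0094
```

Gripped on the 10 mm wing. Now I turn it 1.40 rad anticlockwise.

>>> step_arm:
  steps:
    - {"jaw": 0.05, "tx": 0, "ty": 0, "tz": 0, "ax": 0, "ay": 0, "az": -0.13}
    - {"jaw": 0.05, "tx": 0, "ty": 0, "tz": 0, "ax": 0, "ay": 0, "az": -0.26}
    - {"jaw": 0.05, "tx": 0, "ty": 0, "tz": 0, "ax": 0, "ay": 0, "az": -0.39}
    - {"jaw": 0.05, "tx": 0, "ty": 0, "tz": 0, "ax": 0, "ay": 0, "az": -0.52}
    - {"jaw": 0.05, "tx": 0, "ty": 0, "tz": 0, "ax": 0, "ay": 0, "az": -0.65}
    - {"jaw": 0.05, "tx": 0, "ty": 0, "tz": 0, "ax": 0, "ay": 0, "az": -0.78}
    - {"jaw": 0.05, "tx": 0, "ty": 0, "tz": 0, "ax": 0, "ay": 0, "az": -0.78}

```text
time: 4.55
tool_pos: [0.576, -0.023, 0.116]
ee_rot: [-3.139, 0.002, 2.51]
wrist_force: [-0.2, 0.2, 0.6]
width: 0.0097
```

>>> step_arm:
  steps:
    - {"jaw": 0.05, "tx": 0, "ty": 0, "tz": 0, "ax": 0, "ay": 0, "az": -0.13}
    - {"jaw": 0.05, "tx": 0, "ty": 0, "tz": 0, "ax": 0, "ay": 0, "az": -0.26}
    - {"jaw": 0.05, "tx": 0, "ty": 0, "tz": 0, "ax": 0, "ay": 0, "az": -0.39}
    - {"jaw": 0.05, "tx": 0, "ty": 0, "tz": 0, "ax": 0, "ay": 0, "az": -0.52}
    - {"jaw": 0.05, "tx": 0, "ty": 0, "tz": 0, "ax": 0, "ay": 0, "az": -0.62}
    - {"jaw": 0.05, "tx": 0, "ty": 0, "tz": 0, "ax": 0, "ay": 0, "az": -0.62}

```text
time: 5.15
tool_pos: [0.5759, -0.0231, 0.116]
ee_rot: [-3.138, 0.001, 3.127]
wrist_force: [-0.0, 0.0, -0.3]
width: 0.0098
```

>>> step_arm:
  steps:
    - {"jaw": 0.4, "tx": 0, "ty": 0, "tz": 0, "ax": 0, "ay": 0, "az": 0}
    - {"jaw": 0.4, "tx": 0, "ty": 0, "tz": 0, "ax": 0, "ay": 0, "az": 0}
    - {"jaw": 0.6, "tx": 0, "ty": 0, "tz": -0.05, "ax": 0, "ay": 0, "az": 0}
    - {"jaw": 0.6, "tx": 0, "ty": -0.02, "tz": -0.09, "ax": 0, "ay": 0, "az": 0}
    - {"jaw": 0.6, "tx": 0.0, "ty": -0.07, "tz": -0.1, "ax": 0, "ay": 0, "az": 0.15}
    - {"jaw": 0.6, "tx": 0.0, "ty": -0.12, "tz": -0.1, "ax": 0, "ay": 0, "az": 0.3}
    - {"jaw": 0.6, "tx": 0.0, "ty": -0.17, "tz": -0.1, "ax": 0, "ay": 0, "az": 0.45}
    - {"jaw": 0.6, "tx": 0.0, "ty": -0.22, "tz": -0.1, "ax": 0, "ay": 0, "az": 0.6}

```text
time: 5.95
tool_pos: [0.5725, -0.2435, 0.2171]
ee_rot: [-3.139, 0.003, 2.519]
wrist_force: [1.0, 0.5, -0.3]
width: 0.0568
```

```bash
python3 -c "
from h import *
go([.561,-.303,.21],.977)"
```

```text
t 5.95 p [ 0.5725 -0.2435  0.2171] rot [-3.139e+00  3.000e-03  2.519e+00] w 0.0568 F [ 1.   0.5 -0.3]
shift [-0.0253 -0.055   0.0073] turn [7.0000e-04 4.4000e-03 1.5424e+00]
```

>>> step_arm:
  steps:
    - {"jaw": 0.6, "tx": -0.025, "ty": -0.055, "tz": 0.007, "ax": 0, "ay": 0, "az": 0.15}
    - {"jaw": 0.6, "tx": -0.025, "ty": -0.055, "tz": 0.007, "ax": 0, "ay": 0, "az": 0.3}
    - {"jaw": 0.6, "tx": -0.025, "ty": -0.055, "tz": 0.007, "ax": 0, "ay": 0, "az": 0.45}
    - {"jaw": 0.6, "tx": -0.025, "ty": -0.055, "tz": 0.007, "ax": 0, "ay": 0, "az": 0.6}
    - {"jaw": 0.6, "tx": -0.025, "ty": -0.055, "tz": 0.007, "ax": 0, "ay": 0, "az": 0.75}
    - {"jaw": 0.6, "tx": -0.025, "ty": -0.055, "tz": 0.007, "ax": 0, "ay": 0, "az": 0.9}
    - {"jaw": 0.6, "tx": -0.025, "ty": -0.055, "tz": 0.007, "ax": 0, "ay": 0, "az": 1.05}
    - {"jaw": 0.6, "tx": -0.025, "ty": -0.055, "tz": 0.007, "ax": 0, "ay": 0, "az": 1.2}

```text
time: 6.75
tool_pos: [0.5608, -0.3029, 0.2101]
ee_rot: [3.14, 0.003, 1.319]
wrist_force: [-0.6, 0.7, -0.3]
width: 0.0559
```

>>> step_arm:
  steps:
    - {"jaw": 0.6, "tx": 0, "ty": 0, "tz": 0, "ax": 0, "ay": 0, "az": 0.15}
    - {"jaw": 0.6, "tx": 0, "ty": 0, "tz": 0, "ax": 0, "ay": 0, "az": 0.3}
    - {"jaw": 0.6, "tx": 0, "ty": 0, "tz": 0, "ax": 0, "ay": 0, "az": 0.36}
    - {"jaw": 0.6, "tx": 0, "ty": 0, "tz": 0, "ax": 0, "ay": 0, "az": 0.36}

```text
time: 7.15
tool_pos: [0.5607, -0.3029, 0.2099]
ee_rot: [3.139, 0.003, 0.958]
wrist_force: [-0.6, -0.3, -0.6]
width: 0.0565
```

```bash
python3 - <<'E'
from h import *
M=cam("wrist"); im,d=snapshot("wrist"); save("w2",im)
v,u=np.mgrid[0:420,0:560]; W=world("wrist",d,np.c_[u.ravel(),v.ravel()],M)
near=(d.ravel()>0)&(np.hypot(W[:,0]-.561,W[:,1]+.303)<.09)
for lo,hi in((.005,.02),(.05,.11)):
    p=W[near&(W[:,2]>lo)&(W[:,2]<hi)]
    e,V=np.linalg.eigh(np.cov(p[:,:2].T)); print(len(p),p[:,2].max(),cv2.minAreaRect((p[:,:2]*1000).astype(np.float32)),np.arctan2(*V[::-1,1]))
go([.561,-.303,.051],.977)
im,d=snapshot("top"); save("t2",im); np.save("t2d.npy",d)
E
```

```text
1362 0.014755934925704095 ((560.9368896484375, -302.8447265625), (138.96632385253906, 25.952552795410156), 55.882537841796875) 0.9782429245521373
1349 0.09609383294476348 ((561.7649536132812, -302.6711730957031), (54.543941497802734, 25.213598251342773), 56.077484130859375) 0.9690298624901909
t 7.2 p [ 0.5607 -0.3029  0.2099] rot [3.139e+00 3.000e-03 9.590e-01] w 0.0564 F [-0.5  0.5  0.4]
shift [ 0.0005 -0.0002  0.1589] turn [ 0.0028  0.0025 -0.0177]
```

```bash
python3 -c "
import cv2,numpy as np
a=cv2.imread('pics/w2.png');b=cv2.imread('pics/t2.png')[95:310,180:440]
cv2.imwrite('pics/c2.png',np.hstack([cv2.resize(a,(400,300)),cv2.resize(b,(363,300))]))"
```

```text
(no output)
```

View pics/c2.png

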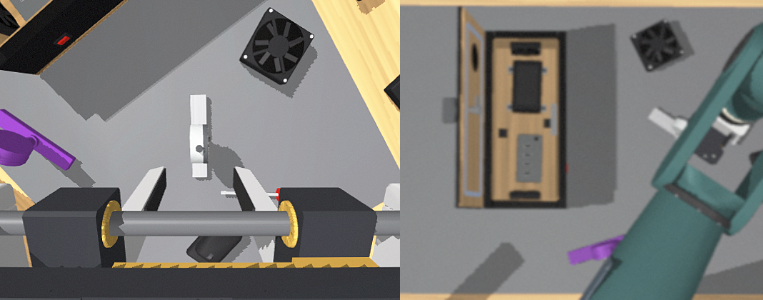

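The wrist view shows the gauge at (199,140) centred between the fingers. In the top view the lid is fully open, the dark brick is in the upper (+x) half and the grey hub in the lower half. I grasp the gauge and measure the brick.

>>> step_arm:
  steps:
    - {"jaw": 0.6, "tx": 0.0005, "ty": 0, "tz": 0.045, "ax": 0.003, "ay": 0.0025, "az": -0.017}
    - {"jaw": 0.6, "tx": 0.0005, "ty": 0, "tz": 0.09, "ax": 0.003, "ay": 0.0025, "az": -0.017}
    - {"jaw": 0.6, "tx": 0.0005, "ty": 0, "tz": 0.13, "ax": 0.003, "ay": 0.0025, "az": -0.017}
    - {"jaw": 0.6, "tx": 0.0005, "ty": 0, "tz": 0.159, "ax": 0.003, "ay": 0.0025, "az": -0.017}
    - {"jaw": 0.6, "tx": 0.0005, "ty": 0, "tz": 0.159, "ax": 0.003, "ay": 0.0025, "az": -0.017}
    - {"jaw": 0.1, "tx": 0.0005, "ty": 0, "tz": 0.159, "ax": 0.003, "ay": 0.0025, "az": -0.017}
    - {"jaw": 0.1, "tx": 0.0005, "ty": 0, "tz": 0.159, "ax": 0.003, "ay": 0.0025, "az": -0.017}
    - {"jaw": 0.1, "tx": 0.0005, "ty": 0, "tz": 0.159, "ax": 0.003, "ay": 0.0025, "az": -0.017}

```text
time: 8.05
tool_pos: [0.5628, -0.3041, 0.0541]
ee_rot: [3.136, -0.0, 0.977]
wrist_force: [-0.1, -0.3, -0.4]
width: 0.0358
```

```bash
python3 - <<'E'
from h import *
d=np.load("t2d.npy"); v,u=np.mgrid[0:420,0:560]; W=world("top",d,np.c_[u.ravel(),v.ravel()])
k=d.ravel()>0
def f(p): return cv2.minAreaRect((p[:,:2]*1000).astype(np.float32)),len(p),np.median(p[:,2]).round(4)
b=W[k&(abs(W[:,0]-.577)<.19)&(W[:,1]>-.08)&(W[:,1]<.085)&(W[:,2]>.076)&(W[:,2]<.09)]; print("rim",f(b),b.min(0),b.max(0))
for s in silhouettes("top","brick")+silhouettes("top","hub"):
    p=W[s["pixels"].ravel()&k]; print(s["confidence"],s["rect"],np.median(p,0).round(3))
b=W[k&(W[:,0]>.58)&(W[:,0]<.73)&(abs(W[:,1]-.01)<.055)]; h=np.histogram(b[:,2],np.arange(0,.1,.004)); print(h[0])
q=b[(b[:,2]>.048)&(b[:,2]<.067)]; print(f(q)); print(np.percentile(q,[3,50,97],axis=0).round(3))
go([.561,-.303,.051],.977)
E
```

```text
rim (((576.8114013671875, 8.308525085449219), (153.28802490234375, 340.0458068847656), 89.9866943359375), 2250, np.float64(0.0806)) [ 0.40680589 -0.0683661   0.07600138] [0.746819   0.08495297 0.08989171]
0.63 [251.5, 138.6, 282.0, 180.8] [0.642 0.006 0.057]
0.86 [264.9, 190.5, 283.6, 230.2] [0.503 0.    0.035]
0.38 [210.1, 163.7, 238.7, 182.3] [0.576 0.136 0.187]
[ 10 143 505 339  81  30  16  25  11  19  25  14  43 241 431 136  32  85
  80  28  21   2   0   0]
(((661.2806396484375, 9.058116912841797), (136.04266357421875, 108.73434448242188), 0.44570520520210266), 876, np.float64(0.0573))
[[ 0.598 -0.023  0.051]
 [ 0.65   0.006  0.057]
 [ 0.728  0.034  0.063]]
t 8.15 p [ 0.5622 -0.3037  0.0532] rot [ 3.138 -0.     0.977] w 0.0278 F [-1.   0.3  2. ]
shift [-0.0001 -0.0014  0.0022] turn [ 0.0036 -0.     -0.0003]
```

>>> step_arm:
  steps:
    - {"jaw": 0.1, "tx": 0, "ty": -0.001, "tz": 0.001, "ax": 0, "ay": 0, "az": 0}
    - {"jaw": 0.1, "tx": 0, "ty": -0.001, "tz": 0.001, "ax": 0, "ay": 0, "az": 0}
    - {"jaw": 0.1, "tx": 0, "ty": -0.001, "tz": 0.001, "ax": 0, "ay": 0, "az": 0}

```text
time: 8.45
tool_pos: [0.5616, -0.3033, 0.0529]
ee_rot: [3.137, -0.0, 0.977]
wrist_force: [0.4, -0.5, 1.5]
width: 0.0234
```

```bash
python3 -c "
from h import *
go([.643,.0095,.23],1.571)"
```

```text
t 8.45 p [ 0.5616 -0.3033  0.0529] rot [ 3.137 -0.     0.977] w 0.0234 F [ 0.4 -0.5  1.5]
shift [ 0.3048 -0.1069 -0.1776] turn [ 0.0044  0.0013 -0.5943]
```

>>> step_arm:
  steps:
    - {"jaw": 0.1, "tx": 0, "ty": 0, "tz": -0.02, "ax": 0, "ay": 0, "az": 0}
    - {"jaw": 0.1, "tx": 0, "ty": 0, "tz": -0.05, "ax": 0, "ay": 0, "az": 0}
    - {"jaw": 0.1, "tx": 0, "ty": 0, "tz": -0.085, "ax": 0, "ay": 0, "az": 0}
    - {"jaw": 0.1, "tx": 0, "ty": 0, "tz": -0.12, "ax": 0, "ay": 0, "az": 0}
    - {"jaw": 0.1, "tx": 0.0, "ty": 0, "tz": -0.15, "ax": 0, "ay": 0, "az": 0}
    - {"jaw": 0.1, "tx": 0.02, "ty": -0.007, "tz": -0.165, "ax": 0, "ay": 0, "az": -0.05}
    - {"jaw": 0.1, "tx": 0.05, "ty": -0.018, "tz": -0.168, "ax": 0, "ay": 0, "az": -0.13}
    - {"jaw": 0.1, "tx": 0.08, "ty": -0.028, "tz": -0.168, "ax": 0, "ay": 0, "az": -0.2}

```text
time: 9.25
tool_pos: [0.5826, -0.2204, 0.2208]
ee_rot: [3.137, 0.001, 1.178]
wrist_force: [-0.0, 0.6, -4.3]
width: 0.0239
```

```bash
python3 -c "
from h import *
go([.643,.0095,.22],1.571)"
```

```text
t 9.25 p [ 0.5826 -0.2204  0.2208] rot [3.137e+00 1.000e-03 1.178e+00] w 0.0239 F [-0.   0.6 -4.3]
shift [ 0.2356 -0.0321  0.0005] turn [ 0.0043  0.0016 -0.3926]
```

>>> step_arm:
  steps:
    - {"jaw": 0.1, "tx": 0.035, "ty": -0.005, "tz": 0, "ax": 0, "ay": 0, "az": -0.06}
    - {"jaw": 0.1, "tx": 0.075, "ty": -0.01, "tz": 0, "ax": 0, "ay": 0, "az": -0.13}
    - {"jaw": 0.1, "tx": 0.115, "ty": -0.015, "tz": 0, "ax": 0, "ay": 0, "az": -0.2}
    - {"jaw": 0.1, "tx": 0.155, "ty": -0.021, "tz": 0, "ax": 0.002, "ay": 0, "az": -0.27}
    - {"jaw": 0.1, "tx": 0.19, "ty": -0.026, "tz": 0, "ax": 0.004, "ay": 0.001, "az": -0.33}
    - {"jaw": 0.1, "tx": 0.22, "ty": -0.03, "tz": 0, "ax": 0.004, "ay": 0.001, "az": -0.39}
    - {"jaw": 0.1, "tx": 0.236, "ty": -0.032, "tz": 0, "ax": 0.004, "ay": 0.0015, "az": -0.392}
    - {"jaw": 0.1, "tx": 0.236, "ty": -0.032, "tz": 0, "ax": 0.004, "ay": 0.0015, "az": -0.392}

```text
time: 10.05
tool_pos: [0.6432, 0.0118, 0.2191]
ee_rot: [-3.14, -0.0, 1.572]
wrist_force: [-0.9, 0.5, -2.7]
width: 0.024
```

```bash
python3 - <<'E'
from h import *
M=cam("wrist"); im,d=snapshot("wrist"); save("w3",im)
v,u=np.mgrid[0:420,0:560]; W=world("wrist",d,np.c_[u.ravel(),v.ravel()],M); k=d.ravel()>0
def f(p): return (cv2.minAreaRect((p[:,:2]*1000).astype(np.float32)),len(p),np.median(p[:,2]).round(4)) if len(p)>3 else len(p)
r=W[k&(W[:,2]>.076)&(W[:,2]<.086)&(abs(W[:,0]-.577)<.19)&(abs(W[:,1]-.01)<.09)]
print("rim",f(r)); 
for lo,hi in((-.08,-.045),(.065,.1)):
    y=r[(r[:,1]>lo)&(r[:,1]<hi)&(abs(r[:,0]-.64)<.08)]
    print(np.percentile(y[:,1],[1,99]) if len(y) else 0,np.median(y[:,2]) if len(y) else 0,len(y))
b=W[k&(W[:,2]>.15)&(W[:,2]<.18)&(abs(W[:,1]-.01)<.09)&(abs(W[:,0]-.643)<.04)]; print("bar",f(b), np.percentile(b[:,1],[1,99]) if len(b) else 0)
q=W[k&(W[:,2]>.05)&(W[:,2]<.066)&(abs(W[:,1]-.01)<.05)&(W[:,0]>.58)&(W[:,0]<.72)]; print("brick",f(q),np.percentile(q,[3,97],axis=0) if len(q) else 0)
go([.643,.0095,.22],1.571)
i2,d2=snapshot("scene"); save("s3",i2)
cv2.imwrite('pics/c3.png',np.hstack([cv2.resize(im,(400,300)),cv2.resize(i2[110:310,180:440],(390,300))])[...,::-1])
E
```

```text
rim (((575.8687744140625, 9.855575561523438), (342.5862121582031, 158.56300354003906), 0.8023938536643982), 12526, np.float64(0.0802))
0 0 0
[0.06700946 0.08752362] 0.08028406429734969 2879
bar (((643.3023071289062, 54.98631286621094), (26.02229118347168, 52.617515563964844), 0.070157490670681), 2981, np.float64(0.1785)) [0.02944996 0.08125266]
brick (((657.7652587890625, 4.25328254699707), (124.67059326171875, 61.916481018066406), 1.5965313911437988), 2743, np.float64(0.0569)) [[ 0.59835324 -0.02143315  0.05332902]
 [ 0.7128368   0.03220717  0.06063571]]
t 10.1 p [0.643  0.01   0.2194] rot [-3.140e+00  1.000e-03  1.571e+00] w 0.0242 F [-0.   0.  -4.1]
shift [-0.0005 -0.     -0.0006] turn [-0.0017  0.0011 -0.0005]
```

View pics/c3.png

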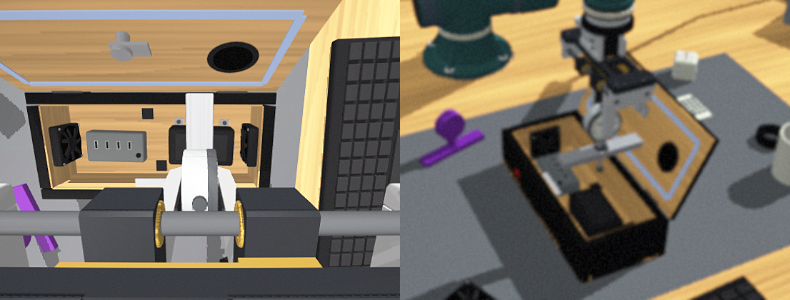

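Wrist view: bar over the box at (200,130), clear of the lid, with brick below at about (200,145). Scene view: gauge is square above the dark brick. Measurements: box centre (0.576, 0.010), rim 0.080, brick top 0.057, bar aligned. Lowering.

>>> step_arm:
  steps:
    - {"jaw": 0.1, "tx": -0.001, "ty": 0.002, "tz": 0.02, "ax": -0.001, "ay": 0.001, "az": 0}
    - {"jaw": 0.1, "tx": -0.001, "ty": 0.002, "tz": 0.04, "ax": -0.001, "ay": 0.001, "az": 0}
    - {"jaw": 0.1, "tx": -0.001, "ty": 0.002, "tz": 0.055, "ax": -0.001, "ay": 0.001, "az": 0}
    - {"jaw": 0.1, "tx": -0.001, "ty": 0.002, "tz": 0.067, "ax": -0.001, "ay": 0.001, "az": 0}
    - {"jaw": 0.1, "tx": -0.001, "ty": 0.002, "tz": 0.075, "ax": -0.001, "ay": 0.001, "az": 0}
    - {"jaw": 0.1, "tx": -0.001, "ty": 0.002, "tz": 0.08, "ax": -0.001, "ay": 0.001, "az": 0}
    - {"jaw": 0.1, "tx": -0.001, "ty": 0.002, "tz": 0.082, "ax": -0.001, "ay": 0.001, "az": 0}
    - {"jaw": 0.1, "tx": -0.001, "ty": 0.002, "tz": 0.082, "ax": -0.001, "ay": 0.001, "az": 0}

```text
time: 10.95
tool_pos: [0.6451, 0.0077, 0.1382]
ee_rot: [3.141, 0.001, 1.569]
wrist_force: [-0.4, -1.0, -3.5]
width: 0.0238
```

>>> step_arm:
  steps:
    - {"jaw": 0.1, "tx": 0, "ty": 0, "tz": 0.001, "ax": 0, "ay": 0, "az": 0}
    - {"jaw": 0.1, "tx": 0, "ty": 0, "tz": 0.002, "ax": 0, "ay": 0, "az": 0}
    - {"jaw": 0.1, "tx": 0, "ty": 0, "tz": 0.003, "ax": 0, "ay": 0, "az": 0}
    - {"jaw": 0.1, "tx": 0, "ty": 0, "tz": 0.003, "ax": 0, "ay": 0, "az": 0}

```text
time: 11.35
tool_pos: [0.6454, 0.0078, 0.1354]
ee_rot: [3.14, 0.001, 1.569]
wrist_force: [-0.1, -0.5, -3.3]
width: 0.0236
```

>>> step_arm:
  steps:
    - {"jaw": 0.1, "tx": 0.001, "ty": 0, "tz": 0.001, "ax": 0, "ay": 0, "az": 0}
    - {"jaw": 0.1, "tx": 0.001, "ty": 0, "tz": 0.002, "ax": 0, "ay": 0, "az": 0}
    - {"jaw": 0.1, "tx": 0.001, "ty": 0, "tz": 0.002, "ax": 0, "ay": 0, "az": 0}

```text
time: 11.65
tool_pos: [0.6455, 0.0089, 0.1332]
ee_rot: [3.14, 0.001, 1.569]
wrist_force: [0.3, -0.3, -3.2]
width: 0.0235
```

>>> step_arm:
  steps:
    - {"jaw": 0.1, "tx": 0, "ty": 0, "tz": 0.0005, "ax": 0, "ay": 0, "az": 0}
    - {"jaw": 0.1, "tx": 0, "ty": 0, "tz": 0.001, "ax": 0, "ay": 0, "az": 0}
    - {"jaw": 0.1, "tx": 0, "ty": 0, "tz": 0.0015, "ax": 0, "ay": 0, "az": 0}

```text
time: 11.95
tool_pos: [0.6455, 0.0088, 0.1328]
ee_rot: [3.139, 0.0, 1.569]
wrist_force: [-1.0, -0.3, 2.0]
width: 0.0234
```

Contact: the force went from -3.2 to +2.0 N at the expected seat height. Checking it before letting go, then opening.

>>> step_arm:
  steps:
    - {"jaw": 0.3, "tx": 0, "ty": 0, "tz": 0, "ax": 0, "ay": 0, "az": 0}
    - {"jaw": 0.4, "tx": 0, "ty": 0, "tz": 0, "ax": 0, "ay": 0, "az": 0}
    - {"jaw": 0.5, "tx": 0, "ty": 0, "tz": 0, "ax": 0, "ay": 0, "az": 0}
    - {"jaw": 0.55, "tx": 0, "ty": 0, "tz": 0, "ax": 0, "ay": 0, "az": 0}
    - {"jaw": 0.55, "tx": 0, "ty": 0, "tz": 0, "ax": 0, "ay": 0, "az": 0}

```text
time: 12.45
tool_pos: [0.6456, 0.0089, 0.1328]
ee_rot: [3.139, 0.0, 1.569]
wrist_force: [0.1, -0.7, -0.4]
width: 0.0513
```

>>> step_arm:
  steps:
    - {"jaw": 0.55, "tx": 0, "ty": 0, "tz": -0.02, "ax": 0, "ay": 0, "az": 0}
    - {"jaw": 0.55, "tx": 0, "ty": 0, "tz": -0.05, "ax": 0, "ay": 0, "az": 0}
    - {"jaw": 0.55, "tx": 0, "ty": 0, "tz": -0.09, "ax": 0, "ay": 0, "az": 0}
    - {"jaw": 0.55, "tx": -0.03, "ty": 0, "tz": -0.12, "ax": 0, "ay": 0, "az": 0}
    - {"jaw": 0.55, "tx": -0.08, "ty": 0, "tz": -0.12, "ax": 0, "ay": 0, "az": 0}
    - {"jaw": 0.55, "tx": -0.13, "ty": 0, "tz": -0.12, "ax": 0, "ay": 0, "az": 0}
    - {"jaw": 0.55, "tx": -0.18, "ty": 0, "tz": -0.12, "ax": 0, "ay": 0, "az": 0}
    - {"jaw": 0.55, "tx": -0.23, "ty": 0, "tz": -0.12, "ax": 0, "ay": 0, "az": 0}

```text
time: 13.25
tool_pos: [0.6448, -0.2228, 0.253]
ee_rot: [3.139, 0.001, 1.57]
wrist_force: [1.1, -0.2, 0.4]
width: 0.0516
```

```bash
python3 - <<'E'
from h import *
go([.643,.0095,.22],1.571)
M=cam("top"); im,d=snapshot("top")
v,u=np.mgrid[0:420,0:560]; k=d.ravel()>0
def f(p): return (cv2.minAreaRect((p[:,:2]*1000).astype(np.float32)),len(p),np.median(p[:,2]).round(4)) if len(p)>3 else len(p)
def rep(n,d):
    W=world(n,d,np.c_[u.ravel(),v.ravel()])
    near=k&(abs(W[:,0]-.645)<.05)&(W[:,1]>-.08)&(W[:,1]<.084)
    b=W[near&(W[:,2]>.087)&(W[:,2]<.1)&(abs(W[:,0]-.645)<.025)]; print(n,"bar",f(b),b.min(0),b.max(0))
    for s in(-1,1):
        e=b[(b[:,1]-.01)*s>.045]; print(" end",s,np.median(e,0).round(4) if len(e) else 0)
    c=W[near&(W[:,2]>.12)&(W[:,2]<.19)]; print(n,"dial",f(c),c[:,2].max())
rep("top",d); i2,d2=snapshot("scene"); k=d2.ravel()>0; rep("scene",d2)
cv2.imwrite('pics/c4.png',np.hstack([cv2.resize(im[95:310,180:440],(390,322)),cv2.resize(i2[110:310,200:440],(390,322))])[...,::-1])
E
```

```text
t 13.25 p [ 0.6448 -0.2228  0.253 ] rot [3.139e+00 1.000e-03 1.570e+00] w 0.0516 F [ 1.1 -0.2  0.4]
shift [ 0.2323 -0.0021  0.0329] turn [ 0.0027  0.0005 -0.0012]
top bar (((643.3622436523438, 8.52383041381836), (143.16539001464844, 31.594619750976562), 88.10187530517578), 373, np.float64(0.0926)) [ 0.62546507 -0.06250828  0.0871514 ] [0.65734155 0.07997581 0.09984079]
 end -1 [ 0.6435 -0.0464  0.0923]
 end 1 [0.6442 0.0679 0.0925]
top dial (((645.2332763671875, 10.933858871459961), (25.06669044494629, 55.527400970458984), 0.06548645347356796), 271, np.float64(0.1639)) 0.1795998754277337
scene bar (((647.2495727539062, 9.926177978515625), (32.141883850097656, 143.87237548828125), 0.7643519639968872), 427, np.float64(0.0923)) [ 0.63047867 -0.06198939  0.08702929] [0.66346942 0.08198976 0.09976425]
 end -1 [ 0.6492 -0.0488  0.0922]
 end 1 [0.6501 0.0665 0.0923]
scene dial (((649.4180908203125, 7.434150695800781), (56.07164001464844, 29.201026916503906), 84.3531723022461), 427, np.float64(0.1527)) 0.17797557106845563
```

View pics/c4.png

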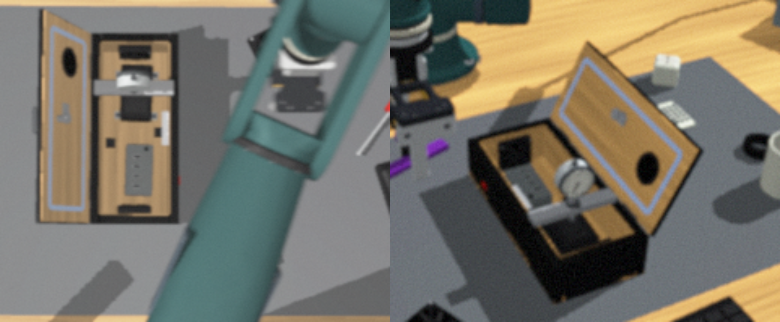

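The gauge stands on both rims over the brick at (135,87) in the left view. Both bar ends are at z 0.092, which is the rim height plus 12 mm, and the lid is open.

```bash
python3 -c "
from bench import *
print(close_job())"
```

```text
the job is handed in; nothing more can be done
None
```

The latch is turned, the lid is fully open, and the steel gauge stands on its own across both rims, over the power brick. I handed the job in at about 13.4 s. My last measurements agreed with this, except that I could not see the foot directly.

- **Latch:** I turned the wing about 1.4 rad anticlockwise, to about 3.13 rad of tool yaw (the stop is at about 3.14). My first grip closed on the 20 mm boss under the wing, so I let go and gripped again higher up. The lid sprang open when I moved away.
- **Gauge:** I left the purple look-alike alone, lowered the steel gauge gently and held it until the wrist force went from -3.2 N to +2.0 N at the expected height, and only then let go.
- **Seating:** Both ends of the bar measured z ≈ 0.092 m, which is the rim height plus the bar's 12 mm. The dial measured square to within 0.1° in the top view. The fits to the bar itself and the scene view were noisier (1–6°).
- **Position:** The bar is centred on the box to about 1–2 mm, clear of the lid. The foot is at x ≈ 0.645, and the brick spans about 0.60 to 0.70.
- **Not directly checked:** I inferred the foot's contact from that position and from the brick top lying about 23 mm below the rim. The top view shows a small light mark on the wall near the hub that I did not identify. I also did not re-measure the other things on the desk after the placement; nothing suggested they had been touched.

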